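# Dry pass of a blank through the guarded planer with the push stick

### The job

The little bench planer is switched off for a dry pass. Take the wooden push stick by its upright handle, set it on the planer's bed behind the blank and push the blank with it through the low slot under the guard until the whole blank has come out and lies on the outfeed side of the bed, the stick's tip following it right through and the fingers never touching the blank. Then draw the stick back out of the guard and leave it lying, handle up, on the infeed side of the bed between the fences.

Things in the scene. Friction and masses are not known exactly. Their poses are not given: they have to be found in the camera images.
- planer: Fixed bench planer: dark bed 380 x 110 mm, top 12 mm above the desk, bridged by a grey guard. +x = feed direction. Origin: at desk level under the middle of the slot's entry. Bed x = -200 to 180 mm, guard x = 0 to 50, up to 70 high; slot 50 wide, clear to 24 above the bed. Wooden fences 14 mm high along the bed before and after the guard, inner faces at y = -24 and 24. Motor on the guard's -y side.
- blank: Plain light wooden blank, 70 mm (its x, along the feed) x 36 x 14 mm, 60 g or so, lying loose on the infeed bed between the fences, its nose 10 to 35 mm before the slot. Origin: centre of its underside.
- push_stick: Light wooden push stick, 120 g, lying handle up on the desk. Shank 195 mm long, 22 wide, 14 high; near its rear end an upright handle block 50 mm long (along x), 16 thick (along y), its top 62 mm above the underside. Origin: on the underside below the middle of the handle; +x runs along the shank to the flat pushing tip at x = 160 mm; rear end at x = -35.
- push_tip (a point): Centre of the flat front face of the push stick's tip: 160 mm ahead of the handle's middle, 7 mm above the underside. Axes as the push stick's.

How it is judged (in metres and radians):
On the way, in this order (a step that is already met when the one before it is completed fails the run):
1. the blank's nose is in the slot with the stick's tip right behind the blank (x of blank in the frame of planer between -0.03 and 0.03 m and x of push_tip in the frame of blank between -0.06 and -0.025 m and y of push_tip in the frame of blank between -0.03 and 0.03 m), for 0.05 s.
2. the whole blank is out on the far side of the guard with the stick's tip right behind it (x of blank in the frame of planer above 0.086 m and x of push_tip in the frame of blank between -0.06 and -0.025 m and y of push_tip in the frame of blank between -0.03 and 0.03 m), for 0.05 s.
At the end, for the whole second after the job is handed in: The whole blank is beyond the guard (its centre 86 to 175 mm past the slot's entry), flat on the outfeed bed between the fences and at rest; the push stick lies handle up and at rest on the infeed bed between the fences, its tip in front of the slot's entry; both are released (x of blank in the frame of planer between 0.086 and 0.175 m and y of blank in the frame of planer between -0.024 and 0.024 m and height (world z) of blank between 0.008 and 0.02 m and angle between blank's own z axis and vertical below 0.15 rad and linear speed of each of blank, push_stick below 0.01 m/s and x of push_tip in the frame of planer below -0.003 m and x of push_stick in the frame of planer below -0.1 m and y of push_tip in the frame of planer between -0.03 and 0.03 m and height (world z) of push_tip between 0.012 and 0.05 m and angle between push_stick's own z axis and vertical below 0.3 rad); the robot touches nothing.
It fails at once if the fingers touch the blank (contact force between the fingers and blank above 0.3 N).
It also fails if it takes over 51 s, if anything falls off the work surface, if the arm or the gripper's body presses on something with over 40 N, if the wrist force passes 120 N, or if a joint passes its speed limit or range.

### The arm

A 6-joint arm with a two-finger parallel gripper is mounted at the origin on a cart in front of the work surface, level with it; the furniture and walls round the work are solid. World frame = base frame: x ahead of the robot, y to its left, z up, the work surface at z = 0. Lengths are in mm, angles in rad, forces in N, time in s.
With the tool pointing down it reaches from about 350 to 875 mm from the base axis. Payload 4.2 kg.
Tool frame: the origin (TCP) lies at the very end of the fingers, on their centre line; the grasp point (between the pads) lies 19 mm behind it (arm.grip_point_offset is the distance from the TCP to the grasp point, in mm); z points along the fingers, y is the direction in which the jaws open and shut (so a half turn about z gives the same grasp; the last joint's range is limited). The gripper opens to 85 mm and grips with 20 to 120 N. Pads are 22 mm wide; open, the fingers measure 114 mm over their backs; the gripper's body (76 mm by 85 mm) begins 54 mm behind the grasp point. The pads swing forward as they close: fully open they stand 13 mm farther back than shut.
Start: joints at [1.442, 0.385, 0.008, 0, -1.194, -0.259], TCP at [236.312, 578.581, 231.312] pointing down, gripper open.
Joint ranges: [-3.14, 3.14], [-1.21, 2.06], [-1.07, 1.41], [-3.16, 2.05], [-2.99, -0.16], [-3.1, 3.1]. Speed limits (rad/s): [2.79, 2.79, 3.14, 3.14, 3.14, 3.14].

### API

Orientations are given as a unit quaternion [x, y, z, w].
In Python, from bench import arm gives the robot as it stands.
- The arm moves only by the tool drive_tool, never from a script. Its argument "steps" is a list of rows, each a list of 5 numbers: the shift along the tool's x, y, z in m, then the turn about the tool's z in degrees, then the finger opening in m, from 0 to 0.0854. A call has 1 to 20 rows; each row shifts and turns the commanded pose from where the row before left it, along the tool's axes as they then stand; what a row does not reach is not made up. A row lasts 1/10 s, in which the tool goes at most 50 mm and 8.59 degrees, less where a joint would pass 70% of its speed; a pose out of reach is approached as far as the arm can. A call is refused whole if a number of a shift passes 0.05 or a number of a turn 8.59, either way. A call with a gripper value outside its range is refused whole. The fingers move at their own pace and stop on an object; the grip force is fixed at half the most. Time passes only in rows, so rows that do not move let the fingers close. It gives the time, the measured TCP pose, the force and the opening at its end, in the units of the state.
- arm.read_state(): the state, without advancing time (a new reading comes with each control period).
- arm.get_image(name): name is "side" or "top" or "wrist"; returns (picture, depth): 480x640x3 uint8, blue, green, red; 480x640 float32, mm along the optical axis (not along the pixel's ray), 0 where there is no reading.
- arm.camera_params(name): a dict with "K" (3x3 intrinsics, pixels), "world_to_cam" (4x4, takes a point from world to camera coordinates); the wrist camera has in their place "mount" (4x4, takes a point from camera to tool coordinates, whose origin is the TCP and whose axes are the flange's). Camera axes: x right, y up, looking along -z (the intrinsics and any distortion apply to the point x, -y, -z); pixel columns grow to the right and rows downward; lengths in mm; the calibration is good to about 2 mm. A picture is of the moment at which its call begins: read the wrist's pose just before it. camera_params takes no time and is no camera call.
- arm.job_done(): hands the job in, once; it reports no verdict.
The state is a dict: "clock": time; "joints": joint angles; "joint_vel": joint speeds; "joint_efforts": joint torques, N m; "position": TCP position; "ee_rot": TCP orientation; "contact_force": force on the tool from outside, world axes, zero at the start; "wrist_torque": the same for the moment, N m; "gripper_width": finger opening in mm.
Only numpy, scipy, OpenCV 4.12 (cv2) and the standard library are available. Lean on these libraries where they do the work, as an engineer would, in place of code of your own. Each camera call takes 0.05 s, during which the arm holds its last target.

## Working session

There is one attempt and no reset: what is moved stays moved. The work goes in short steps, Python scripts to look and compute and a tool call to move; the robot and the scene stay as the last step left them, time stands still between calls to the robot, and variables do not carry over. Pictures are saved under pics/ and viewed, and the job is handed in when it is done.

Besides the shell and the picture viewer there is one more tool, called after "Request:" by a JSON object that holds its "method" and its "body", one argument or row to a line. drive_tool: Moves the arm, as the interface text tells. Its arguments: {"type":"object","properties":{"steps":{"type":"array"}},"required":["steps"]}

```bash
mkdir -p pics; ls
python3 - <<'E'
from bench import arm
import cv2,numpy as np
s=arm.read_state();print(s)
for n in("top","side"):
    p,d=arm.get_image(n);cv2.imwrite(f"pics/{n}0.png",p);np.save(f"pics/{n}0.npy",d);print(n,arm.camera_params(n))
print(arm.camera_params("wrist"))
E
```

```text
pics
{'clock': 0.0, 'joints': array([ 1.44159045e+00,  3.85551748e-01,  6.65946509e-03, -5.15905023e-04,
       -1.19401071e+00, -2.58590752e-01]), 'joint_vel': array([-0.0006764 ,  0.00092271,  0.00146858, -0.00058115, -0.00147805,
       -0.00022303]), 'joint_efforts': array([-1.36048733e-03, -3.92286301e+01,  1.88397181e+01,  4.18610215e+00,
       -4.68559083e-03, -6.92123393e-06]), 'position': array([236.1070122 , 578.06520957, 230.23514696]), 'ee_rot': array([ 9.81241631e-01, -1.92778875e-01, -1.71160968e-04,  1.06662810e-03]), 'contact_force': array([-0.10081913,  1.67138208, -0.97423672]), 'wrist_torque': array([-4.05697576e-02, -4.33584857e-05,  4.33591914e-02]), 'gripper_width': 85.60285506717085}
top {'K': array([[501.48944241,   0.        , 322.87719424],
       [  0.        , 501.48944241, 242.96125688],
       [  0.        ,   0.        ,   1.        ]]), 'world_to_cam': array([[-2.60014404e-02, -9.99653774e-01,  4.03190816e-03,
         1.23050700e+02],
       [ 9.80797201e-01, -2.47307053e-02,  1.93456050e-01,
        -5.94683140e+02],
       [-1.93289359e-01,  8.9846
[... 475 characters left out ...]
1.25900221e+02],
       [-7.34051016e-02, -7.95105536e-01,  6.02012357e-01,
        -7.40604216e+02],
       [ 0.00000000e+00,  0.00000000e+00,  0.00000000e+00,
         1.00000000e+00]])}
{'K': array([[408.70073357,   0.        , 313.54257565],
       [  0.        , 408.70073357, 234.83360681],
       [  0.        ,   0.        ,   1.        ]]), 'mount': array([[ 1.26196918e-03,  9.48310673e-01,  3.17340946e-01,
         8.19075950e+01],
       [ 9.99999087e-01, -1.35008802e-03,  5.77765012e-05,
        -1.10438424e+00],
       [ 4.83228281e-04,  3.17340583e-01, -9.48311510e-01,
        -1.43247345e+02],
       [ 0.00000000e+00,  0.00000000e+00,  0.00000000e+00,
         1.00000000e+00]])}
```

View pics/top0.png

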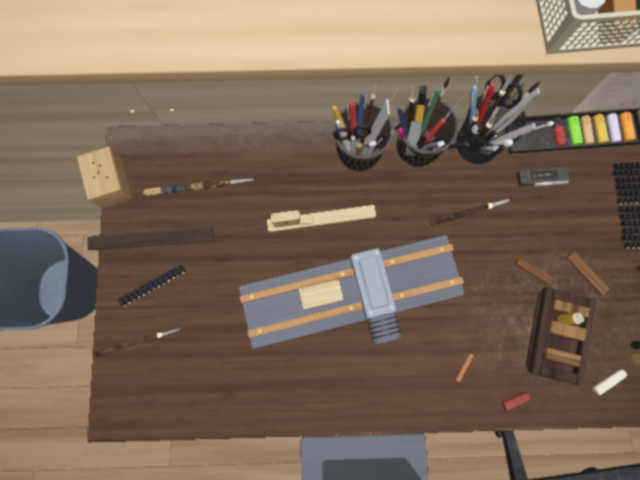

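View pics/side0.png

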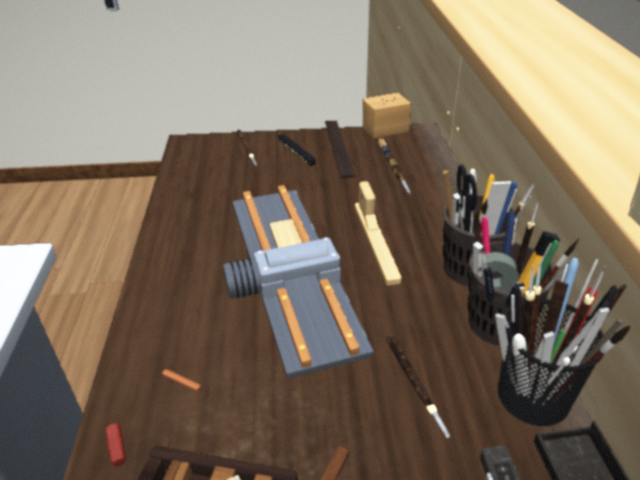

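```bash
cat > h.py <<'E'
import numpy as np,cv2
from bench import arm
def pix2w(n,u,v,z):
    c=arm.camera_params(n);K=c["K"];M=c["world_to_cam"];R=M[:3,:3];t=M[:3,3]
    d=np.array([(u-K[0,2])/K[0,0],-(v-K[1,2])/K[1,1],-1.]);d=R.T@d;o=-R.T@t
    return o+d*(z-o[2])/d[2]
def w2pix(n,p):
    c=arm.camera_params(n);K=c["K"];M=c["world_to_cam"]
    q=M[:3,:3]@np.array(p,float)+M[:3,3]
    return np.array([K[0,2]+K[0,0]*q[0]/-q[2],K[1,2]-K[1,1]*q[1]/-q[2]])
E
python3 - <<'E'
import cv2
p=cv2.imread('pics/top0.png')
cv2.imwrite('pics/c1.png',cv2.resize(p[195:355,230:390],None,fx=3.75,fy=3.75,interpolation=cv2.INTER_CUBIC))
cv2.imwrite('pics/c2.png',cv2.resize(p[195:355,330:490],None,fx=3.75,fy=3.75,interpolation=cv2.INTER_CUBIC))
E
```

```text
(no output)
```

View pics/c1.png

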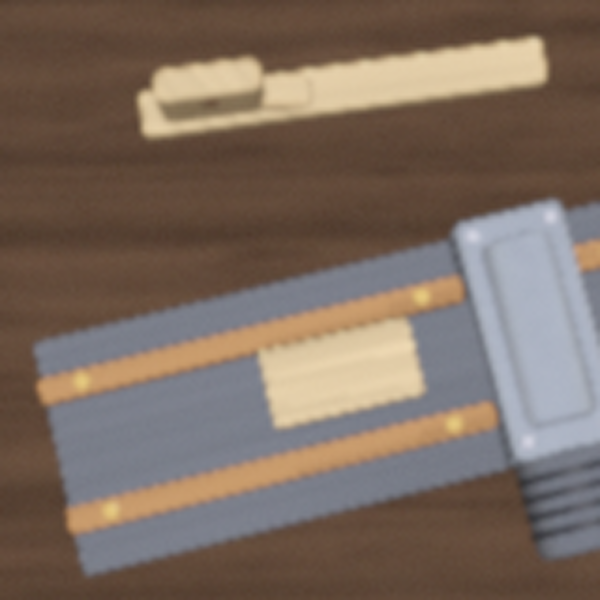

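View pics/c2.png

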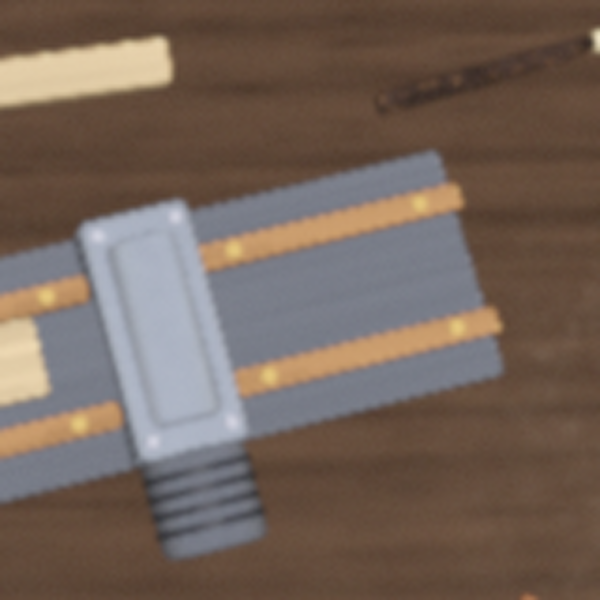

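```bash
cat > m.py <<'E'
from h import *
def f1(x,y,z): return pix2w("top",230+(x+.5)/3.75-.5,195+(y+.5)/3.75-.5,z)
def f2(x,y,z): return pix2w("top",330+(x+.5)/3.75-.5,195+(y+.5)/3.75-.5,z)
def fit(loc,W):
    loc=np.array(loc,float);W=np.array(W)[:,:2]
    a=loc-loc.mean(0);b=W-W.mean(0)
    th=np.arctan2((a[:,0]*b[:,1]-a[:,1]*b[:,0]).sum(),(a*b).sum())
    R=np.array([[np.cos(th),-np.sin(th)],[np.sin(th),np.cos(th)]])
    t=W.mean(0)-R@loc.mean(0)
    return t,th,np.round(W-(loc@R.T+t),1).tolist()
P=fit([[-200,55],[-200,-55],[180,55],[180,-55]],[f1(35,343,12),f1(87,576,12),f2(437,152,12),f2(502,375,12)])
print("planer",P)
B=fit([[-35,18],[35,18],[35,-18],[-35,-18]],[f1(258,350,26),f1(408,320,26),f1(425,395,26),f1(275,428,26)])
print("blank",B)
t,th,_=P;R=np.array([[np.cos(th),-np.sin(th)],[np.sin(th),np.cos(th)]])
print("blank in planer",R.T@(B[0]-t),B[1]-th)
S=fit([[160,11],[160,-11],[-35,11],[-35,-11]],[f1(543,38,14),f1(548,85,7),f1(140,93,14),f1(147,137,3)])
print("stick",S)
H=fit([[-25,8],[25,8]],[f1(153,72,62),f1(260,58,62)]);print("handle",H)
E
python3 m.py
python3 - <<'E'
import cv2
p=cv2.imread('pics/top0.png')
cv2.imwrite('pics/c3.png',cv2.resize(p[195:240,258:338],None,fx=10,fy=10,interpolation=cv2.INTER_CUBIC))
cv2.imwrite('pics/c4.png',cv2.resize(p[195:240,318:398],None,fx=10,fy=10,interpolation=cv2.INTER_CUBIC))
E
```

```text
planer (array([523.23338156,  50.00023433]), np.float64(-1.3521954429192786), [[0.0, -1.3], [0.5, -1.7], [-0.7, 0.8], [0.1, 2.2]])
blank (array([514.63600162, 113.50039947]), np.float64(-1.387021589983013), [[0.2, 0.3], [-0.5, -0.0], [0.3, -0.1], [-0.1, -0.2]])
blank in planer [-63.85343929   5.37812286] -0.034826147063734325
stick (array([645.90959444, 170.55538342]), np.float64(-1.4621158597135913), [[-0.2, 0.0], [0.1, 0.3], [-1.4, -0.3], [1.4, -0.0]])
handle (array([644.05622162, 170.25660715]), np.float64(-1.4612634228475798), [[0.1, -0.6], [-0.1, 0.6]])
```

View pics/c3.png

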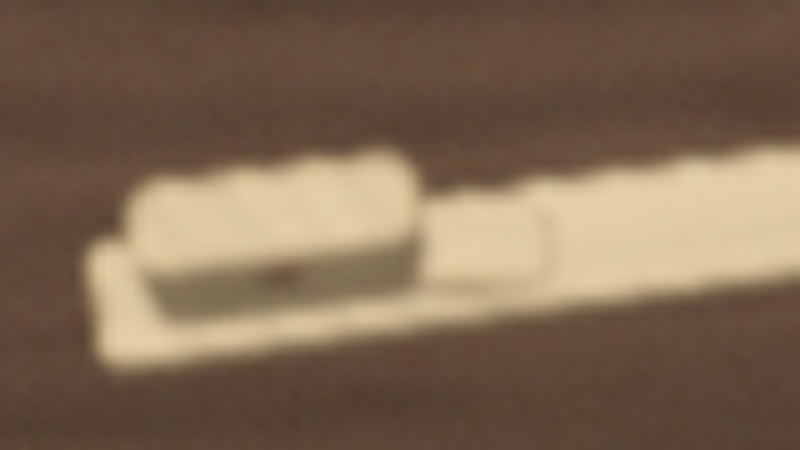

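View pics/c4.png

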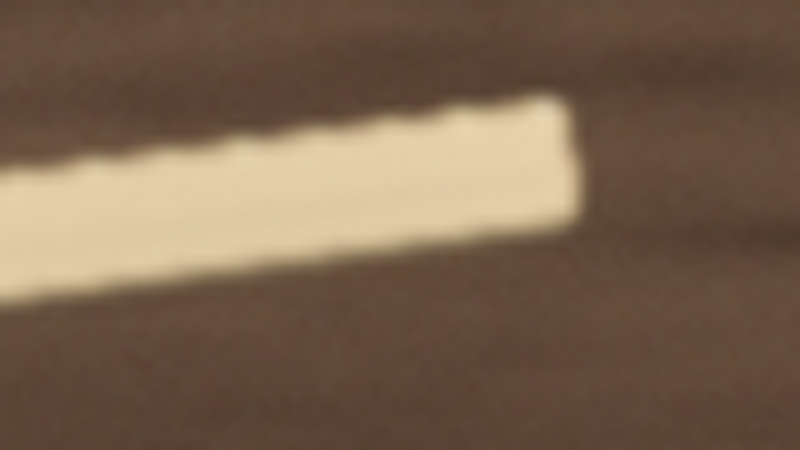

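Request:
{"method": "drive_tool", "body": {
  "steps": [
    [0,0,0,7.7,0.085],
    [0,0,0,7.7,0.085],
    [0,0,0,7.7,0.085],
    [0,0,0,7.7,0.085],
    [0,0,0,7.7,0.085],
    [0,0,0,7.7,0.085],
    [0,0,0,7.7,0.085],
    [0,0,0,7.7,0.085]
  ]
}}

```text
clock: 0.9
position: [236.2, 578.3, 230.7]
ee_rot: [0.742, -0.67, 0.0, 0.001]
contact_force: [-0.5, 0.1, 0.4]
gripper_width: 84.8
```

Request:
{"method": "drive_tool", "body": {
  "steps": [
    [0.0225,-0.018,0,0,0.085],
    [0.0225,-0.018,0,0,0.085],
    [0.0225,-0.018,0,0,0.085],
    [0.0225,-0.018,0,0,0.085],
    [0.0225,-0.018,0,0,0.085],
    [0.0225,-0.018,0,0,0.085],
    [0.0225,-0.018,0,0,0.085],
    [0.0225,-0.018,0,0,0.085],
    [0.0225,-0.018,0,0,0.085],
    [0.0225,-0.018,0,0,0.085],
    [0.0225,-0.018,0,0,0.085],
    [0.0225,-0.018,0,0,0.085],
    [0.0225,-0.018,0,0,0.085],
    [0.0225,-0.018,0,0,0.085],
    [0.0225,-0.018,0,0,0.085],
    [0.0225,-0.018,0,0,0.085],
    [0.0225,-0.018,0,0,0.085],
    [0.0225,-0.018,0,0,0.085],
    [0.0225,-0.018,0,0,0.085],
    [0.02,-0.018,0,0,0.085]
  ]
}}

```text
clock: 2.9
position: [642.9, 171.3, 230.7]
ee_rot: [0.744, -0.668, -0.0, 0.001]
contact_force: [-0.2, -0.3, 0.6]
gripper_width: 84.8
```

```bash
cat >> h.py <<'E'
from scipy.spatial.transform import Rotation as Ro
def wpix2w(s,u,v,z):
    c=arm.camera_params("wrist");K=c["K"];M=c["mount"];Rt=Ro.from_quat(s["ee_rot"]).as_matrix()
    d=Rt@M[:3,:3]@np.array([(u-K[0,2])/K[0,0],-(v-K[1,2])/K[1,1],-1.]);o=Rt@M[:3,3]+s["position"]
    return o+d*(z-o[2])/d[2]
E
python3 - <<'E'
from h import *
import pickle
s=arm.read_state();p,d=arm.get_image("wrist");cv2.imwrite("pics/w1.png",p);pickle.dump(s,open("s1.pkl","wb"))
print(s["clock"],s["position"],s["ee_rot"],s["joints"])
E
```

```text
2.9 [642.85932663 171.26774099 230.65048965] [ 7.44063588e-01 -6.68108485e-01 -3.30039082e-04  5.67061738e-04] [ 5.02823814e-01  4.54921404e-01  1.17454309e-01 -2.63589103e-04
 -1.23461766e+00 -3.95268231e-01]
```

View pics/w1.png

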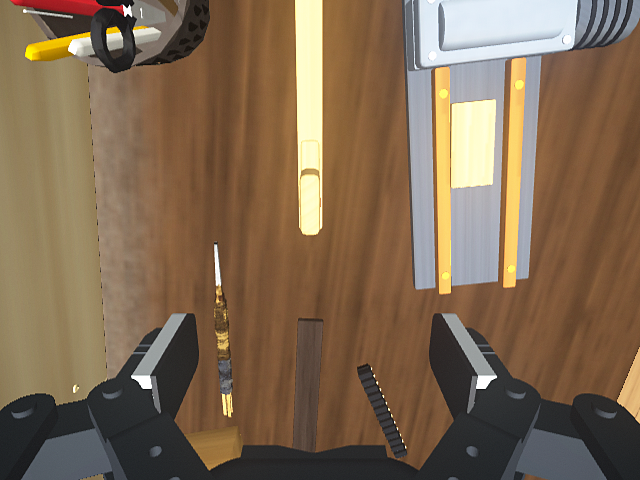

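Run:
```python
import cv2
p=cv2.imread('pics/w1.png')
cv2.imwrite('pics/c5.png',cv2.resize(p[130:250,270:350],None,fx=5,fy=5,interpolation=cv2.INTER_CUBIC))
cv2.imwrite('pics/c6.png',cv2.resize(p[40:300,395:555],None,fx=2.3,fy=2.3,interpolation=cv2.INTER_CUBIC))
```

```text
(no output)
```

View pics/c5.png

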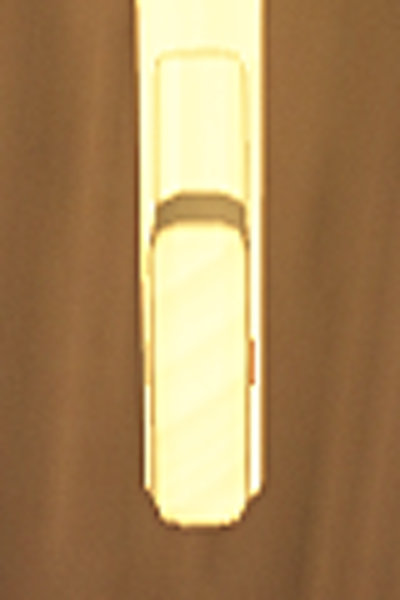

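View pics/c6.png

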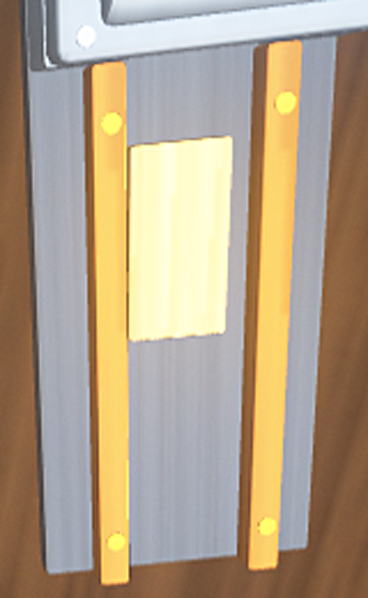

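```bash
cat > m2.py <<'E'
from m import *
import pickle
s=pickle.load(open("s1.pkl","rb"))
a=lambda x,y,z:wpix2w(s,270+(x+.5)/5-.5,130+(y+.5)/5-.5,z)
b=lambda x,y,z:wpix2w(s,395+(x+.5)/2.3-.5,40+(y+.5)/2.3-.5,z)
print("---wrist")
print("handle",fit([[25,8],[25,-8],[-25,8],[-25,-8]],[a(152,220,62),a(248,220,62),a(154,527,62),a(250,527,62)]))
e=lambda p,q:(np.arctan2(*(p-q)[1::-1]))
print("shank yaw",e(a(137,5,14),a(143,470,14)),e(a(265,5,14),a(262,470,14)))
c1,c2=b(47,572,12),b(305,549,12);print(c1,c2,np.linalg.norm(c1-c2))
print("rear edge -> yaw",e(c1,c2)-np.pi/2)
L=[b(93,100,26),b(102,550,26)];print("fence yaw L outer top",e(*L))
L=[b(300,60,26),b(276,560,26)];print("fence yaw R outer top",e(*L))
B2=fit([[35,18],[35,-18],[-35,-18],[-35,18]],[b(131,145,26),b(231,137,26),b(225,333,26),b(131,340,26)]);print(B2)
cm=(c1+c2)[:2]/2
for y in (P[1],B2[1]): print("origin",cm+200*np.array([np.cos(y),np.sin(y)]))
E
python3 m2.py
```

```text
planer (array([523.23338156,  50.00023433]), np.float64(-1.3521954429192786), [[0.0, -1.3], [0.5, -1.7], [-0.7, 0.8], [0.1, 2.2]])
blank (array([514.63600162, 113.50039947]), np.float64(-1.387021589983013), [[0.2, 0.3], [-0.5, -0.0], [0.3, -0.1], [-0.1, -0.2]])
blank in planer [-63.85343929   5.37812286] -0.034826147063734325
stick (array([645.90959444, 170.55538342]), np.float64(-1.4621158597135913), [[-0.2, 0.0], [0.1, 0.3], [-1.4, -0.3], [1.4, -0.0]])
handle (array([644.05622162, 170.25660715]), np.float64(-1.4612634228475798), [[0.1, -0.6], [-0.1, 0.6]])
---wrist
handle (array([646.42546279, 170.68119954]), np.float64(-1.458962559014791), [[-0.6, 0.1], [0.6, 0.3], [-0.3, -0.2], [0.3, -0.1]])
shank yaw -1.4616450884519667 -1.461665452972133
[534.29494993 255.67647652  12.        ] [428.22557189 233.38312523  12.        ] 108.38683715809833
rear edge -> yaw -1.3636345457968573
fence yaw L outer top -1.3467043420659786
fence yaw R outer top -1.3498288336584332
(array([515.75958379, 113.60939801]), np.float64(-1.3607447172176779), [[-0.2, -0.6], [0.7, 0.5], [0.1, 0.6], [-0.6, -0.5]])
origin [524.63306412  49.28943634]
origin [522.96233597  48.92576989]
```

Request:
{"method": "drive_tool", "body": {
  "steps": [
    [0.001,-0.0032,0.02,0,0.085],
    [0,0,0.03,0,0.085],
    [0,0,0.03,0,0.085],
    [0,0,0.03,0,0.085],
    [0,0,0.03,0,0.085],
    [0,0,0.025,0,0.085],
    [0,0,0.02,0,0.085],
    [0,0,0.015,0,0.085],
    [0,0,0.0065,0,0.085],
    [0,0,0,0,0.06]
  ]
}}

```text
clock: 3.95
position: [645.3, 171.6, 23.9]
ee_rot: [0.744, -0.668, -0.0, 0.001]
contact_force: [-0.1, -0.8, 0.4]
gripper_width: 72.8
```

Run:
```python
from h import *
s=arm.read_state();p,d=arm.get_image("side");cv2.imwrite("pics/s2.png",cv2.resize(p[120:320,280:480],None,fx=3,fy=3))
print(s["position"],s["gripper_width"],s["contact_force"])
p,d=arm.get_image("wrist");cv2.imwrite("pics/w2.png",p)
```

```text
[645.28875909 171.64177744  23.91406637] 72.83310938460986 [-0.06524177 -0.80825802  0.39182514]
```

View pics/s2.png

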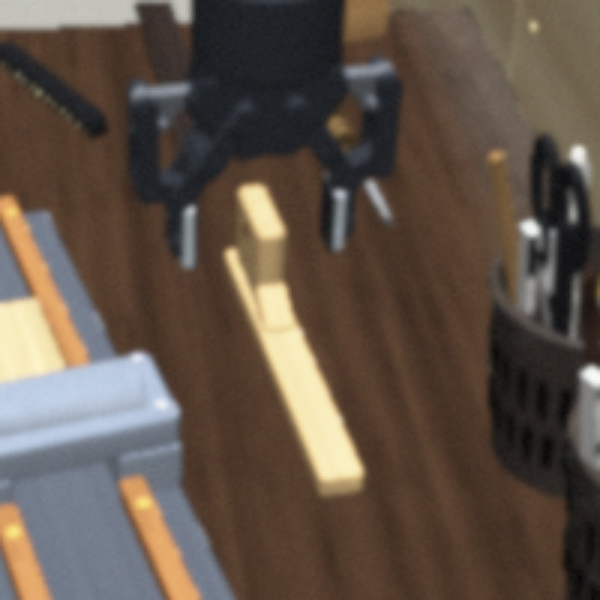

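View pics/w2.png

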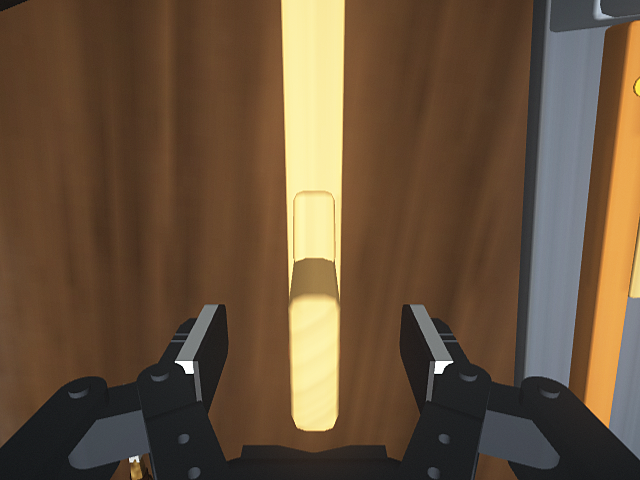

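Request:
{"method": "drive_tool", "body": {
  "steps": [
    [0.001,0,0,0,0.0],
    [0,0,0,0,0.0],
    [0,0,0,0,0.0],
    [0,0,0,0,0.0],
    [0,0,0,0,0.0],
    [0,0,0,0,0.0],
    [0,0,0,0,0.0],
    [0,0,0,0,0.0]
  ]
}}

```text
clock: 4.85
position: [646.3, 171.1, 25.7]
ee_rot: [0.744, -0.668, 0.0, -0.001]
contact_force: [-1.3, 0.8, 5.3]
gripper_width: 15.4
```

Request:
{"method": "drive_tool", "body": {
  "steps": [
    [0,0,-0.01,0,0],
    [0,0,-0.02,0,0],
    [0,0,-0.02,-3.2,0],
    [0,0,-0.01,-3.1,0],
    [-0.02,0,0,0,0],
    [-0.03,0,0,0,0],
    [-0.03,0,0,0,0],
    [-0.03,0,0,0,0],
    [-0.03,0,0,0,0],
    [-0.03,0.02,0,0,0],
    [-0.023,0.03,0,0,0],
    [0,0.03,0,0,0],
    [0,0.03,0,0,0],
    [0,0.02,0,0,0],
    [0,0.012,0,0,0],
    [0,0,0,0,0]
  ]
}}

```text
clock: 6.45
position: [463.9, 328.4, 84.6]
ee_rot: [0.78, -0.626, -0.0, 0.001]
contact_force: [0.8, 0.8, -0.9]
gripper_width: 15.4
```

Run:
```python
from h import *
import pickle
s=arm.read_state();p,d=arm.get_image("wrist");cv2.imwrite("pics/w3.png",p);pickle.dump(s,open("s3.pkl","wb"))
p,d=arm.get_image("top");cv2.imwrite("pics/t3.png",cv2.resize(p[195:355,170:390],None,fx=3.6,fy=3.6,interpolation=cv2.INTER_CUBIC))
p,d=arm.get_image("side");cv2.imwrite("pics/s3.png",cv2.resize(p[100:300,180:400],None,fx=3,fy=3))
print(s["position"],s["ee_rot"])
yaw=2*np.arctan2(s["ee_rot"][1],s["ee_rot"][0]);print(yaw)
```

```text
[463.88617787 328.4454942   84.58219945] [ 7.80087247e-01 -6.25670304e-01 -1.71341585e-04  7.26235695e-04]
-1.3519814573287892
```

View pics/w3.png

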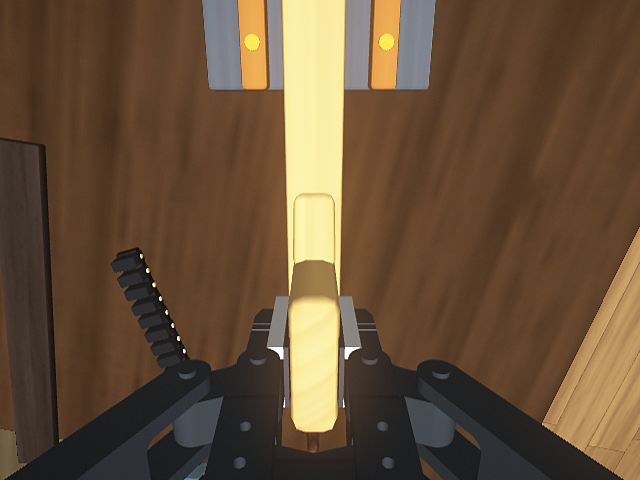

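View pics/t3.png

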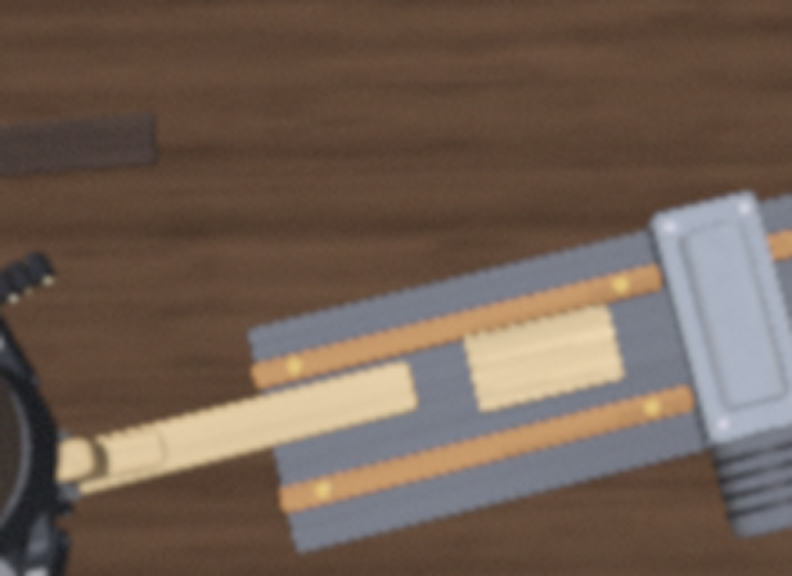

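View pics/s3.png

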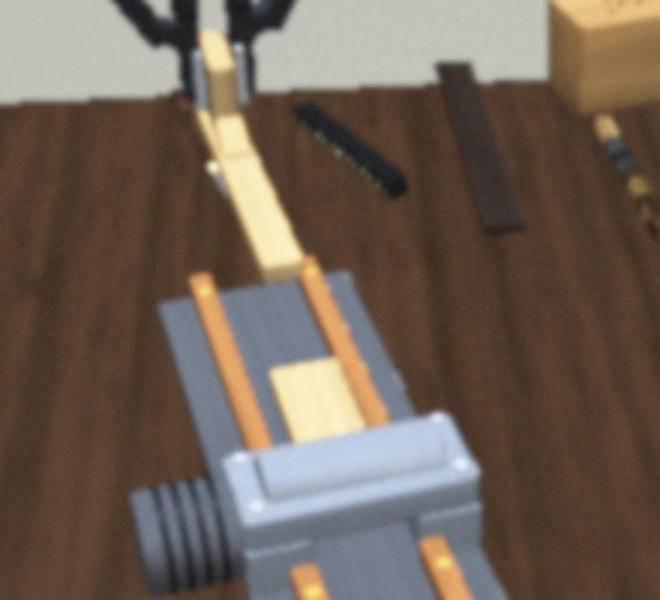

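Run:
```python
from h import *
th=-1.352;o=np.array([523.5,49.5]);R=np.array([[np.cos(th),-np.sin(th)],[np.sin(th),np.cos(th)]])
T=np.array([463.9,328.4]);print("TCP in planer",R.T@(T-o))
for z in(66,70,73):
  a=pix2w("top",170+410/3.6,195+362/3.6,z)[:2];b=pix2w("top",170+416/3.6,195+407/3.6,z)[:2]
  print(z,R.T@(a-o),R.T@(b-o),np.linalg.norm(a-b))
# depth at tip
p,d=arm.get_image("top");c=arm.camera_params("top");K=c["K"];M=c["world_to_cam"]
for x,y in((300,410),(350,397),(390,387),(400,384),(160,450),(120,458)):
  u,v=170+x/3.6,195+y/3.6;dd=d[int(round(v)),int(round(u))]
  q=np.array([(u-K[0,2])/K[0,0]*dd,-(v-K[1,2])/K[1,1]*dd,-dd]);w=M[:3,:3].T@(q-M[:3,3]);print(w.round(1),R.T@(w[:2]-o))
```

```text
TCP in planer [-285.18732839    2.35748334]
66 [-124.23931947   13.90207562] [-126.23316804   -6.51316728] 20.51237614089525
70 [-124.04141549   13.47988885] [-126.02554391   -6.83582822] 20.41237677274501
73 [-123.89298751   13.16324877] [-125.8698258    -7.07782392] 20.337377246632272
[489.2 222.6  74.1] [-176.3903703     4.08009376]
[494.5 200.4  72.4] [-153.59481902    4.47784688]
[498.4 182.3  74.2] [-135.07140406    4.3142204 ]
[499.8 178.   71.5] [-130.57817816    4.79079894]
[473.  284.1  77.3] [-239.98472059    1.59288256]
[469.6 300.   84.9] [-256.21130378    1.73422567]
```

Request:
{"method": "drive_tool", "body": {
  "steps": [
    [0,0,0.015,0,0],
    [0,0,0.015,0,0],
    [0,0,0.01,0,0],
    [0,0,0.004,0,0],
    [0,0,0.002,0,0],
    [0,0,0,0,0]
  ]
}}

```text
clock: 7.25
position: [465.8, 328.7, 38.9]
ee_rot: [0.78, -0.626, 0.0, -0.0]
contact_force: [-0.3, 0.8, -0.4]
gripper_width: 15.3
```

Run:
```python
from h import *
s=arm.read_state();print(s["position"],s["contact_force"])
p,d=arm.get_image("top");cv2.imwrite("pics/t4.png",cv2.resize(p[195:355,170:390],None,fx=3.6,fy=3.6,interpolation=cv2.INTER_CUBIC))
p,d=arm.get_image("side");cv2.imwrite("pics/s4.png",cv2.resize(p[150:300,200:365],None,fx=4,fy=4))
```

```text
[465.78934747 328.6966969   38.8789581 ] [-0.28322033  0.83589885 -0.39346619]
```

View pics/t4.png

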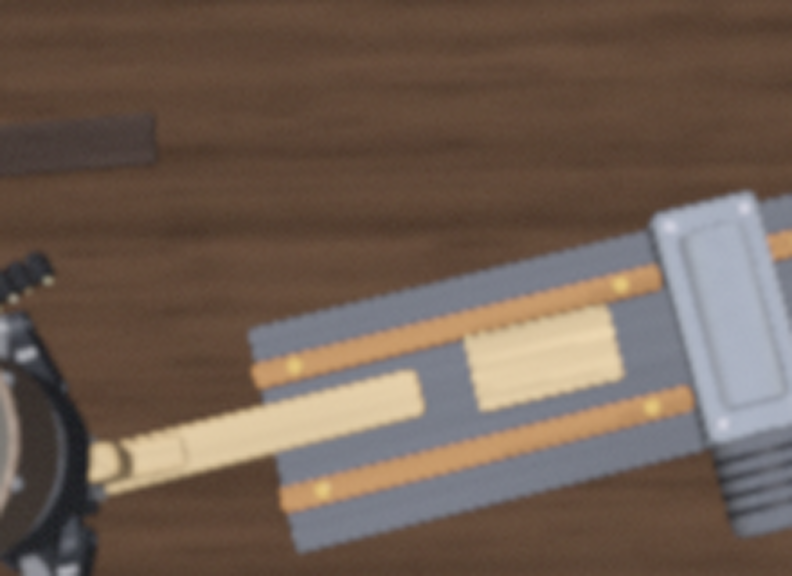

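View pics/s4.png

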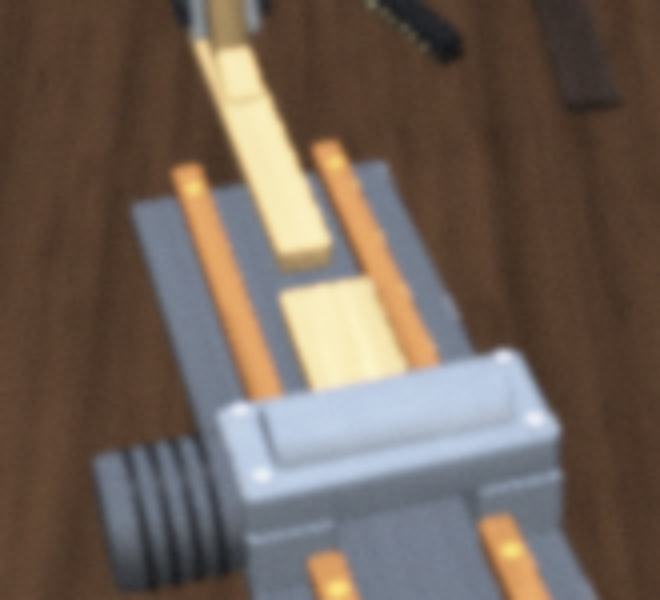

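Request:
{"method": "drive_tool", "body": {
  "steps": [
    [0.004,0,0.0005,0,0],
    [0.005,0,0,0,0],
    [0.005,0,0,0,0],
    [0.005,0,0,0,0],
    [0.005,0,0,0,0],
    [0.004,0,0,0,0],
    [0.004,0,0,0,0],
    [0.004,0,0,0,0],
    [0.005,0,0,0,0],
    [0.005,0,0,0,0],
    [0.005,0,0,0,0],
    [0.005,0,0,0,0],
    [0.005,0,0,0,0],
    [0.005,0,0,0,0],
    [0.005,0,0,0,0],
    [0.004,0,0,0,0],
    [0,0,0,0,0]
  ]
}}

```text
clock: 9.05
position: [481.6, 254.6, 38.2]
ee_rot: [0.78, -0.626, -0.0, 0.0]
contact_force: [0.4, -0.3, -0.7]
gripper_width: 15.2
```

Run:
```python
from h import *
s=arm.read_state();print(s["position"],s["contact_force"])
p,d=arm.get_image("top");cv2.imwrite("pics/t5.png",cv2.resize(p[195:355,200:420],None,fx=3.6,fy=3.6,interpolation=cv2.INTER_CUBIC))
p,d=arm.get_image("side");cv2.imwrite("pics/s5.png",cv2.resize(p[150:300,200:365],None,fx=4,fy=4))
```

```text
[481.5907742  254.62301034  38.21658566] [ 0.39176763 -0.31683173 -0.69127856]
```

View pics/t5.png

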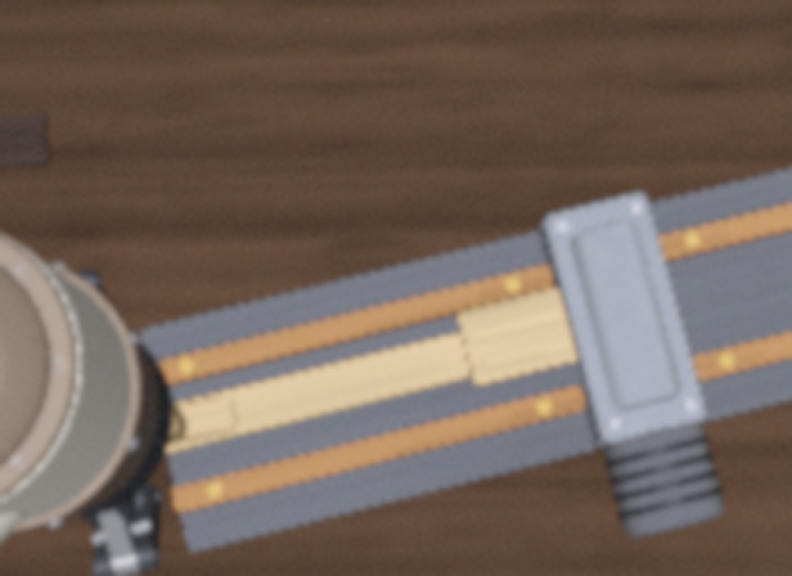

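View pics/s5.png

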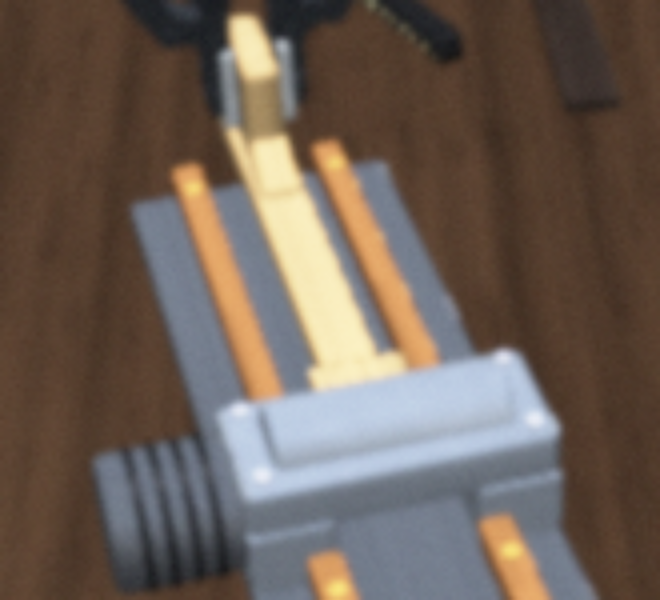

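Request:
{"method": "drive_tool", "body": {
  "steps": [
    [0.004,0,0,0,0],
    [0.005,0,0,0,0],
    [0.005,0,0,0,0],
    [0.005,0,0,0,0],
    [0.005,0,0,0,0],
    [0.005,0,0,0,0],
    [0.005,0,0,0,0],
    [0.005,0,0,0,0],
    [0.005,0,0,0,0],
    [0.005,0,0,0,0],
    [0.005,0,0,0,0],
    [0.005,0,0,0,0],
    [0.005,0,0,0,0],
    [0.005,0,0,0,0],
    [0.005,0,0,0,0],
    [0.005,0,0,0,0],
    [0.005,0,0,0,0],
    [0.005,0,0,0,0],
    [0.004,0,0,0,0],
    [0,0,0,0,0]
  ]
}}

```text
clock: 11.15
position: [501.7, 163.9, 38.3]
ee_rot: [0.78, -0.626, -0.0, 0.0]
contact_force: [0.2, 0.2, -0.6]
gripper_width: 15.6
```

Run:
```python
from h import *
s=arm.read_state();print(s["position"],s["contact_force"],s["ee_rot"])
p,d=arm.get_image("top");cv2.imwrite("pics/t6.png",cv2.resize(p[195:355,270:490],None,fx=3.6,fy=3.6,interpolation=cv2.INTER_CUBIC))
```

```text
[501.70426    163.89935266  38.25084935] [ 0.23360248  0.23534421 -0.62879377] [ 7.79560599e-01 -6.26326768e-01 -5.72559587e-05  2.19817655e-04]
```

View pics/t6.png

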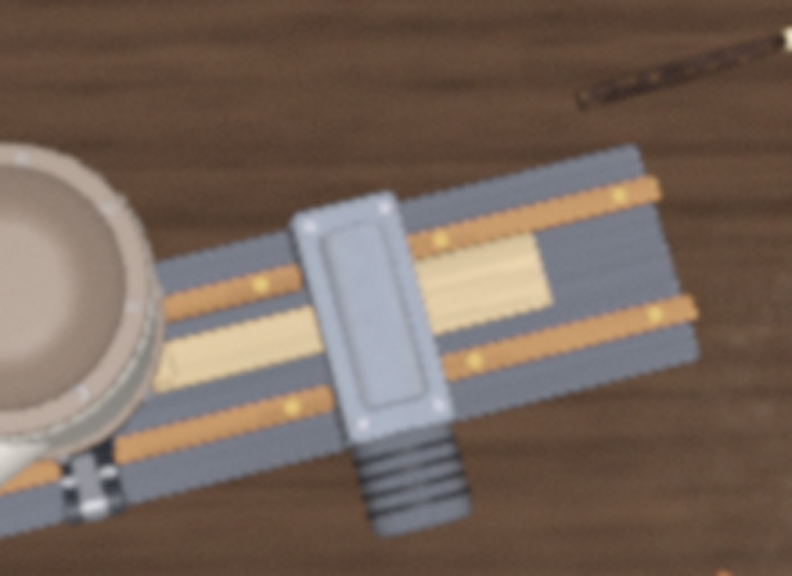

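Request:
{"method": "drive_tool", "body": {
  "steps": [
    [0.004,0,0,0,0],
    [0.005,0,0,0,0],
    [0.005,0,0,0,0],
    [0.005,0,0,0,0],
    [0.005,0,0,0,0],
    [0.004,0,0,0,0],
    [0.004,0,0,0,0],
    [0.002,0,0,0,0],
    [0.001,0,0,0,0],
    [0.001,0,0,0,0],
    [0,0,0,0,0]
  ]
}}

```text
clock: 12.3
position: [509.5, 129.3, 38.3]
ee_rot: [0.78, -0.626, -0.0, 0.0]
contact_force: [-0.2, -0.1, -0.4]
gripper_width: 15.8
```

Run:
```python
from h import *
s=arm.read_state();print(s["position"],s["contact_force"],s["ee_rot"])
p,d=arm.get_image("top");cv2.imwrite("pics/t7.png",cv2.resize(p[195:355,270:490],None,fx=3.6,fy=3.6,interpolation=cv2.INTER_CUBIC))
p,d=arm.get_image("side");cv2.imwrite("pics/s7.png",cv2.resize(p[200:390,200:400],None,fx=3,fy=3))
```

```text
[509.49206409 129.29725716  38.28023211] [-0.17393619 -0.07578738 -0.35076759] [ 7.79774455e-01 -6.26060533e-01 -1.46962203e-05  8.83007415e-05]
```

View pics/t7.png

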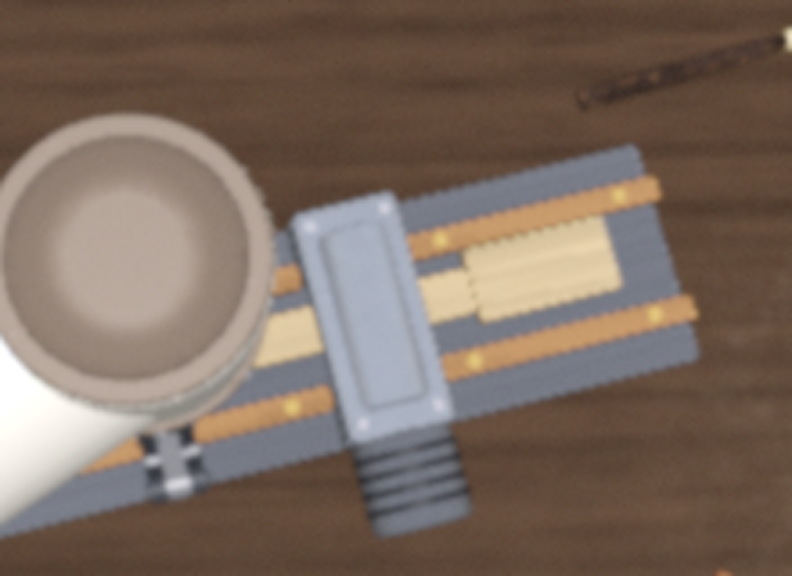

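View pics/s7.png

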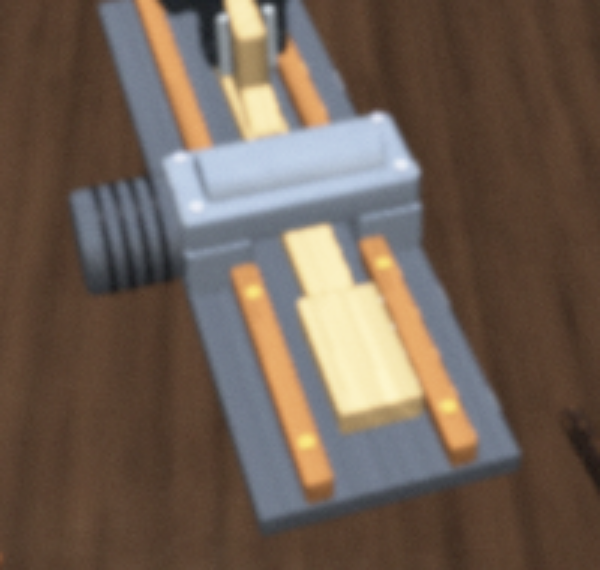

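Run:
```python
from h import *
th=-1.352;o=np.array([523.5,49.5]);R=np.array([[np.cos(th),-np.sin(th)],[np.sin(th),np.cos(th)]])
C=[R.T@(pix2w("top",270+x/3.6,195+y/3.6,26)[:2]-o) for x,y in((463,250),(603,217),(620,288),(484,321))]
print(np.round(C,1),np.mean(C,0)); print(R.T@(np.array([509.5,129.3])-o))
```

```text
[[ 79.2  22.5]
 [149.3  21.6]
 [147.4 -13.5]
 [ 79.6 -13. ]] [113.87539738   4.37524452]
[-80.93628892   3.65474146]
```

Request:
{"method": "drive_tool", "body": {
  "steps": [
    [-0.002,0,0,0,0],
    [-0.005,0,0,0,0],
    [-0.007,0,0,0,0],
    [-0.007,0,0,0,0],
    [-0.007,0,0,0,0],
    [-0.007,0,0,0,0],
    [-0.007,0,0,0,0],
    [-0.007,0,0,0,0],
    [-0.007,0,0,0,0],
    [-0.007,0,0,0,0],
    [-0.007,0,0,0,0],
    [-0.007,0,0,0,0],
    [-0.006,0,0,0,0],
    [-0.005,0,0,0,0],
    [-0.004,0,0,0,0],
    [0,0,0,0,0],
    [0,0,0.0005,0,0],
    [0,0,0,0,0]
  ]
}}

```text
clock: 14.2
position: [489.6, 218.9, 37.7]
ee_rot: [0.78, -0.626, -0.0, 0.0]
contact_force: [-0.0, 0.1, -1.4]
gripper_width: 15.0
```

Run:
```python
from h import *
s=arm.read_state();print(s["position"],s["contact_force"],s["ee_rot"])
p,d=arm.get_image("top");cv2.imwrite("pics/t8.png",cv2.resize(p[195:355,230:450],None,fx=3.6,fy=3.6,interpolation=cv2.INTER_CUBIC))
p,d=arm.get_image("side");cv2.imwrite("pics/s8.png",cv2.resize(p[150:300,200:365],None,fx=4,fy=4))
```

```text
[489.58478376 218.93526414  37.73691679] [-0.04565733  0.12247737 -1.44825893] [ 7.79673107e-01 -6.26186734e-01 -3.94439110e-05  1.37439293e-04]
```

View pics/t8.png

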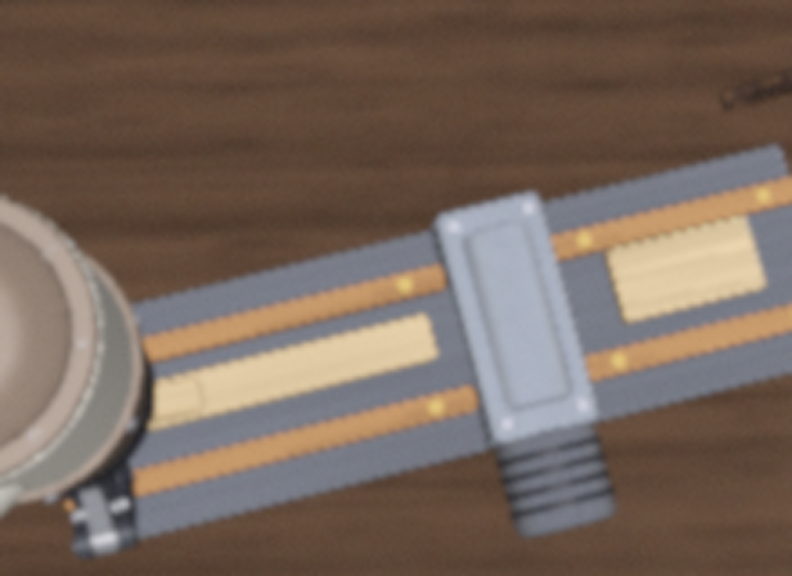

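View pics/s8.png

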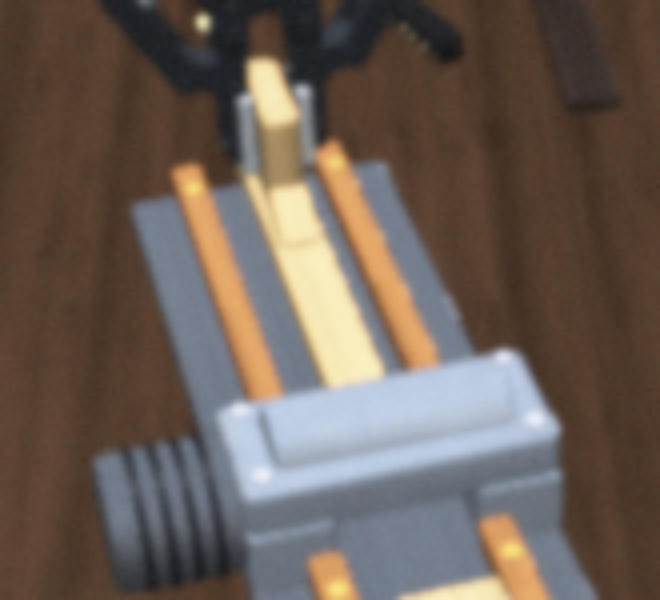

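Request:
{"method": "drive_tool", "body": {
  "steps": [
    [0,0,0,0,0.03],
    [0,0,0,0,0.05],
    [0,0,0,0,0.06],
    [0,0,0,0,0.06],
    [0,0,0,0,0.06],
    [0,0,-0.01,0,0.06],
    [0,0,-0.02,0,0.06],
    [0,0,-0.03,0,0.06],
    [0,0,-0.03,0,0.06],
    [0,0,-0.03,0,0.06],
    [-0.03,0,-0.03,0,0.06],
    [-0.04,0,-0.02,0,0.06],
    [-0.04,0,0,0,0.06],
    [-0.03,0,0,0,0.06],
    [0,0,0,0,0.06]
  ]
}}

```text
clock: 15.8
position: [458.7, 359.1, 208.6]
ee_rot: [0.781, -0.625, -0.0, -0.001]
contact_force: [0.0, 0.1, 0.2]
gripper_width: 60.3
```

Run:
```python
from h import *
s=arm.read_state();print(s["position"],s["contact_force"],s["gripper_width"],s["clock"])
p,d=arm.get_image("top");cv2.imwrite("pics/t9.png",cv2.resize(p[195:355,230:450],None,fx=3.6,fy=3.6,interpolation=cv2.INTER_CUBIC))
p,d=arm.get_image("side");cv2.imwrite("pics/s9.png",cv2.resize(p[150:380,180:410],None,fx=2.6,fy=2.6))
```

```text
[458.68662684 359.06084036 208.59501236] [0.01958114 0.0980776  0.18258296] 60.2648622013147 15.8
```

View pics/t9.png

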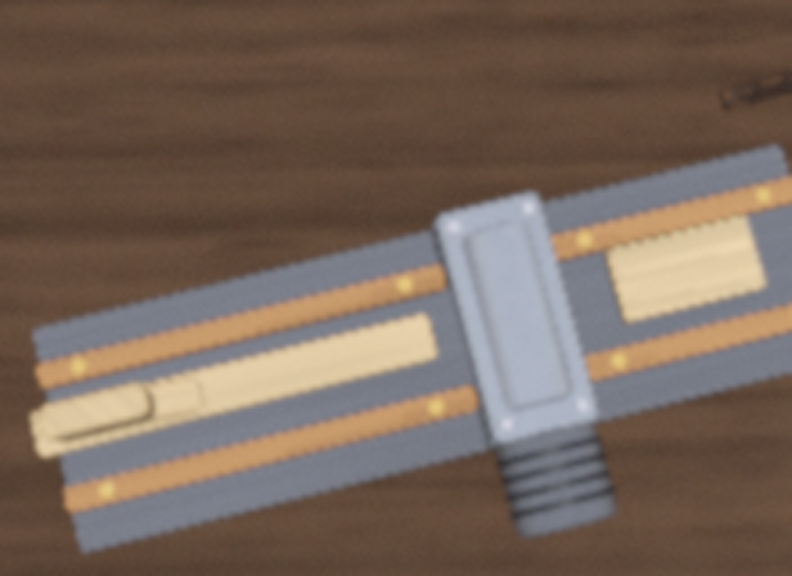

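View pics/s9.png

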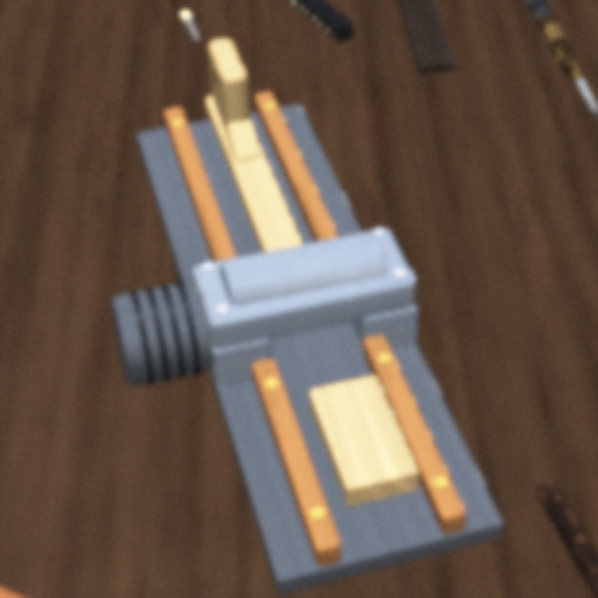

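Run:
```python
from h import *
th=-1.352;o=np.array([523.5,49.5]);R=np.array([[np.cos(th),-np.sin(th)],[np.sin(th),np.cos(th)]])
for x,y in((432,314),(438,359)): print(R.T@(pix2w("top",230+x/3.6,195+y/3.6,26)[:2]-o))
print(arm.job_done())
```

```text
[-10.52126603  12.90676661]
[-13.18005334  -8.6000718 ]
the job is handed in; nothing more can be done
None
```

The job is done and handed in at about 16 s on the clock, well inside the 51 s limit; no verdict is reported. I took the push stick by its handle, pushed the blank right through the slot with the tip behind it, drew the stick back out and let go of it.

Last checks, measured from the top camera in the planer's frame:

- **Blank:** its centre was at x ≈ 114 mm, y ≈ 4 mm after the push. The last pictures show it unmoved since, flat between the outfeed fences.
- **Stick:** it lies handle up between the infeed fences, with its tip at x ≈ -12 mm, y ≈ 2 mm. About 10 mm of its rear end hangs past the end of the bed.
- **Robot:** the arm is raised and clear of everything. The highest force read at the end of any move was about 5 N, when the gripper closed on the handle. The fingers stayed on the handle, never near the blank.

No check failed. The two views disagreed a little: the planer fit in the top picture was off by up to 2 mm, and the blank's angle differed by about 0.03 rad between the top and wrist cameras. Both were within the margins.

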